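# Hold the hidden bolt head behind the bracket

## Robot

A 6-joint arm with a two-finger parallel gripper is mounted at the origin on a cart in front of the work surface, level with it; the furniture and walls round the work are solid. World frame = base frame: x ahead of the robot, y to its left, z up, the work surface at z = 0. Lengths are in mm, angles in rad, forces in N, time in s.
With the tool pointing down it reaches from about 275 to 750 mm from the base axis. Payload 10.2 kg.
Tool frame: the origin (TCP) lies on the front face of the gripper's body, between the roots of the fingers; the fingertips stand 73 mm ahead of it and the grasp point (between the pads) lies 54 mm ahead of it; z points along the fingers, y is the line along which they close (so a half turn about z gives the same grasp; the last joint's range is limited). The gripper opens to 85 mm and grips with 20 to 120 N. Pads are 22 mm wide; open, the fingers measure 114 mm over their backs; the gripper's body (76 mm by 85 mm) begins 54 mm behind the grasp point. The pads swing forward as they close: fully open they stand 13 mm farther back than shut.
Start: joints at [1.057, 0.313, 1.498, -0, 1.331, -0.223], TCP at [150.54, 502.961, 303.894] pointing down, gripper open.
Joint ranges: [-2.94, 2.94], [-0.97, 2.17], [0.19, 2.56], [-1.23, 4.37], [0.02, 3.11], [-2.88, 2.88]. Speed limits (rad/s): [2.39, 2.39, 3.01, 3.14, 3.14, 3.14].

## Interface

Orientations are given as a unit quaternion [w, x, y, z].
In Python, from rig import * gives the robot as it stands.
- The arm moves only by the tool step_arm, never from a script. Its argument "plan" is a list of rows, each an object with "offset": the shift along the tool's x, y, z in cm, a list of three; "rot": the turn, a rotation vector about the tool's x, y, z in degrees, a list of three; "gripper": the finger opening in cm, from 0 to 8.54. In form: [{"offset": [x, y, z], "rot": [wx, wy, wz], "gripper": gripper}, ...]. A call has 1 to 12 rows; each row is the pose to reach, as a shift and turn from the pose commanded when the call began, along the tool's axes at that moment; what a row does not reach only later rows make up. A row lasts 1/10 s, in which the tool goes at most 50 mm and 8.59 degrees, less where a joint would pass 70% of its speed; a pose out of reach is approached as far as the arm can. A call with a gripper value outside its range is refused whole. The fingers move at their own pace and stop on an object; "squeeze" is the grip in N (left out, the last holds). Time passes only in rows, so rows that repeat a pose let the fingers close. It gives the time, the measured TCP pose, the force, the opening and the grip force at its end, in the units of the state.
- sense(): the state, without advancing time (a new reading comes with each control period).
- capture(name): name is "scene" or "side" or "wrist"; returns a dict with "color" (400x640x3 uint8, red, green, blue), "depth" (400x640 float32, mm along the optical axis (not along the pixel's ray), 0 where there is no reading), "vertical_fov" (degrees; the focal length in pixels is half the picture's height over the tangent of half this angle, whatever the lens; pixels are square), "cx", "cy" (the principal point, pixels), "rvec" (rotation vector, rad) and "tvec" (3), from world to camera coordinates, as OpenCV has them; the wrist camera has in their place "mount" (4x4, takes a point from camera to tool coordinates, whose origin is the TCP and whose axes are the flange's). Camera axes: x right, y down, z forward; pixel columns grow to the right and rows downward; lengths in mm; the calibration is good to about 2 mm. The wrist camera is an equidistant fisheye: a pixel r from the principal point sees the ray r / f radians off the axis. A picture is of the moment at which its call begins: read the wrist's pose just before it.
- finish_job(): hands the job in; it is judged then, once.
The state is a dict: "time_s": time; "joints": joint angles; "dq": joint speeds; "tau": joint torques, N m; "eef_pos": TCP position; "ee_rot": TCP orientation; "force": force on the tool from outside, world axes, zero at the start; "wrist_torque": the same for the moment, N m; "grip_width": opening from 0.0 (shut) to 1.0 (fully open); "grip_force": force on a finger pad.
Only numpy, scipy, OpenCV 4.12 (cv2) and the standard library are available. Lean on these libraries where they do the work, as an engineer would, in place of code of your own. Each camera call takes 0.05 s, during which the arm holds its last target. There are 200 camera calls.

## Task

I want to tighten the brass nut that carries the drooping copper cup-hook arm, so first push the open drawer of the small wooden unit fully home, out of my way. Then reach down into the gap between the steel bracket and the backboard, take the hidden bolt head between the fingers and keep it from turning with its long sides upright, which brings the copper arm level. Finish while still gripping the head like that, touching the head and not the copper arm - do not let go - and leave the espresso cup, the timer and the scoop where they are.

Things in the scene. Friction and masses are not known exactly. Their poses are not given: they have to be found in the camera images.
- station: Fixed light-wood drawer unit, 190 (x) x 170 (y) x 80 mm high. Origin: centre of its underside; x runs from its front (drawer, robot side) to its back, y to its left. On its top stand the bracket and, parallel to it, a backboard; the gap between them is 56 mm wide in x, open above and at both ends. Copper arm and nut lie at x -2 to -31 mm; from the bolt the arm reaches out to y 57 mm.
- drawer (a joint): Drawer of the unit, in m: 0 is fully home against its stop, grows as it is drawn out towards the unit's -x (travel 0.09). It slides with about 1.5 N of friction and stays where it is left; pushing its face towards the unit's +x shuts it.
- drawer_face (a point): Centre of the drawer's wooden front face (face 164 wide, 62 mm high, from z 13 to 75 mm), moving with the drawer. A brass knob, 16 mm across, stands out 16 mm here; either side of it the face is plain. Shut, the face stands 107 mm in front of the unit's origin (12 mm in front of the carcass).
- bolt (a joint): Turn of the bolt with its head, nut and copper arm, all as one, in rad: 0 is arm level and the head's long sides upright; positive is drooping (range -0.30 to 0.30). By its weight (arm about 0.1 kg, about 0.04 N m) it falls to 0.30 when nothing holds it. Fingers closing level on the head's two long sides bring it upright. (Its part bolt_c0 is the head; bolt_c2 to bolt_c8 are the copper arm.)
- bolt_head_centre (a point): Centre of the steel bolt head behind the bracket: x 31, y -35 mm in the unit's frame, 136 mm above the worktop. Bolt axis along the unit's x. The head is a bar 12 mm across (y) by 28 tall (z) when upright, 20 long (x). Free: 18 mm to the plate in front, 18 to the backboard behind, all space beside it in y, 42 mm from its lower end down to the unit's top.
- espresso_cup1: Bystander: white espresso cup, 64 x 91 x 50 mm, loose; origin at the centre of its underside.
- kitchen_timer: Bystander: black and white round kitchen timer, 63 mm across, 54 mm high, loose; origin at the centre of its underside.
- coffee_scoop: Bystander: brass-coloured coffee scoop, 42 x 82 x 25 mm, loose; origin at the centre of its underside.
- bracket_top (a point): Middle of the top edge, rear face, of the dark steel bracket plate: 5 mm thick, 70 wide (y), top 164 mm above the worktop; in the unit's frame x 3, y -35 mm. Its foot, 4 mm high, runs 40 mm forward.
- backboard_top (a point): Middle of the top edge, front face, of the wooden backboard: 8 mm thick, 170 wide (y), top 160 mm above the worktop; x 59, y 0 mm in the unit's frame.
- hook_bar_tip (a point): Outer end of the copper arm, a flat bar 4 x 104 x 16 mm with two small hooks on its front, fixed on the bolt in front of the bracket; this point lies 92 mm from the bolt axis, level with it when the bolt reads 0, about 27 mm lower when it droops.

How it is judged (in metres and radians):
On the way, in this order (a step that is already met when the one before it is completed fails the run):
1. the drawer is pushed fully home (value of joint drawer below 0.003 m), for 0.2 s.
2. the bolt head is gripped and held upright (contact force between the fingers and bolt_c0 above 3 N and distance between the grasp point and bolt_head_centre below 0.03 m and value of joint bolt between -0.1 and 0.1 rad and y of the grasp point in the frame of bolt_head_centre between -0.01 and 0.01 m), for 0.5 s.
At the end, for the whole second after the job is handed in: The drawer is home (within 4 mm), the fingers grip the bolt head with more than 3 N, the grasp point within 30 mm of the head's centre and within 10 mm of its middle plane (the head is between the fingers), and hold it upright, and so the arm level, within 0.1 rad; nothing touches the copper arm (all of step 2 and value of joint drawer below 0.004 m and contact force between anything else and bolt_c2 below 0.5 N and contact force between anything else and bolt_c3 below 0.5 N and contact force between anything else and bolt_c4 below 0.5 N and contact force between anything else and bolt_c5 below 0.5 N and contact force between anything else and bolt_c6 below 0.5 N and contact force between anything else and bolt_c7 below 0.5 N and contact force between anything else and bolt_c8 below 0.5 N); the arm keeps its last pose, push and grip.
It fails at once if a bystander (cup, timer or scoop) is shifted by more than 25 mm (distance of any of espresso_cup1, kitchen_timer, coffee_scoop from where it was at the start of the episode above 0.025 m).
It also fails if it takes over 45 s, if anything falls off the work surface, if the arm or the gripper's body presses on something with over 40 N, if the wrist force passes 120 N, or if a joint passes its speed limit or range.

## Working session

There is one attempt and no reset: what is moved stays moved. The work goes in short steps, Python scripts to look and compute and a tool call to move; the robot and the scene stay as the last step left them, time stands still between calls to the robot, and variables do not carry over. Pictures are saved under pics/ and viewed, at most 10 in all, crops included, and the job is handed in when it is done.

Besides the shell and the picture viewer there is one more tool, called after ">>>" as name(argument=value, ...) on one line, values as JSON. step_arm: Moves the arm, as the interface text tells. Its arguments: {"type":"object","properties":{"plan":{"type":"array"},"squeeze":{"type":"number"}},"required":["plan"]}

```bash
ls; mkdir -p pics
cat > h.py <<'E'
from rig import *
import numpy as np, cv2
from scipy.spatial.transform import Rotation as R
def cloud(c):
    h,w=c["depth"].shape; f=h/2/np.tan(np.radians(c["vertical_fov"])/2)
    v,u=np.mgrid[:h,:w]; d=c["depth"].astype(float)
    P=np.dstack([(u-c["cx"])/f*d,(v-c["cy"])/f*d,d])
    M=cv2.Rodrigues(np.array(c["rvec"],float))[0]
    W=(P-np.array(c["tvec"],float).ravel())@M
    W[d==0]=np.nan
    return W
E
python3 - <<'E'
from h import *
s=sense();print(s)
for n in("scene","side"):
    c=capture(n);cv2.imwrite(f"pics/{n}0.png",c["color"][:,:,::-1]);W=cloud(c);np.savez(f"{n}0.npz",W=W,col=c["color"])
    print(n,c["vertical_fov"],c["cx"],c["cy"],c["rvec"],c["tvec"])
    M=cv2.Rodrigues(np.array(c["rvec"],float))[0];print("cam pos",-M.T@np.ravel(c["tvec"]))
E
```

```text
pics
{'time_s': 0.0, 'joints': array([ 1.05658960e+00,  3.13425229e-01,  1.49845384e+00, -2.26112819e-06,
        1.33097518e+00, -2.23401533e-01]), 'dq': array([-1.42968862e-03, -1.84928447e-04, -7.74947769e-04,  1.48401887e-03,
        4.24424758e-04, -1.73466935e-05]), 'tau': array([-8.97410100e-04, -4.12267578e+01, -2.59746838e+01, -1.98045395e-04,
        4.12456910e-03,  3.64019940e-06]), 'eef_pos': array([150.45771906, 502.80259857, 303.34138117]), 'ee_rot': array([-2.26377576e-04,  1.44890497e-01,  9.89447495e-01, -5.88775728e-04]), 'force': array([-0.05548792,  0.46523814,  0.27680303]), 'wrist_torque': array([-0.01882333,  0.0128387 ,  0.02338563]), 'grip_force': 0.0, 'grip_width': 0.9973304469220108}
scene 53.83259817015816 319.56974631708937 202.33711989749244 [ 1.79087126 -1.03380504  0.63697582] [-505.83152457  253.56122855  630.98754484]
cam pos [-137.77692356 -678.60925746  488.68303086]
side 57.77320651055638 318.9030628134355 199.03941696045027 [ 2.60126592  0.56807462 -0.13274016] [-357.07138701 -372.14705509 1251.04004483]
cam pos [ 699.35658091 -684.49960182  934.58828778]
```

View pics/scene0.png

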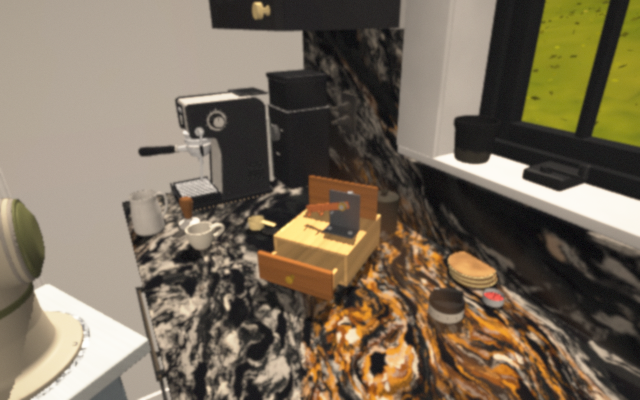

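View pics/side0.png

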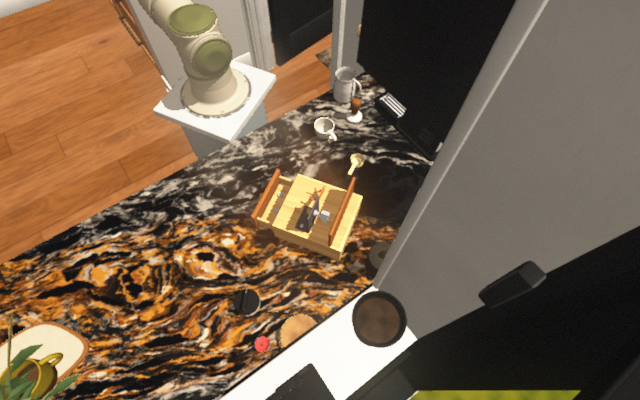

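The scene view shows the drawer face at about (297,275) and the backboard at (343,195). The plate and droopy arm are at (345,212) and (322,208). The side view shows the unit from above at about (310,210), with the cup at (325,127) and the scoop at (355,163).

Run:
```python
from h import *
for n,box in (("scene",(250,170,390,305)),("side",(245,160,370,265))):
    z=np.load(n+"0.npz");W=z["W"];col=z["col"];x0,y0,x1,y1=box
    P=W[y0:y1,x0:x1].reshape(-1,3);P=P[~np.isnan(P[:,0])]
    hist,e=np.histogram(P[:,2],bins=np.arange(-10,200,5));print(n,list(zip(e[:-1].astype(int),hist)))
    for lo,hi in((76,84.5),(66,76),(150,157),(156,163),(162,168)):
        Q=P[(P[:,2]>lo)&(P[:,2]<hi)]
        if len(Q)>8:
            r=cv2.minAreaRect(Q[:,:2].astype(np.float32));print(lo,hi,len(Q),np.round(Q.mean(0)),np.round(r[0]),np.round(r[1]),round(r[2],1),np.round(cv2.boxPoints(r)).tolist())
z=np.load("side0.npz")
big=cv2.resize(z["col"][150:270,235:385],None,fx=5,fy=5,interpolation=cv2.INTER_CUBIC);cv2.imwrite("pics/sidecrop.png",big[:,:,::-1])
for n,pts in(("side",[(325,127),(355,163),(246,302)]),("scene",[(200,230),(258,222),(447,305)])):
    W=np.load(n+"0.npz")["W"]
    for u,v in pts: print(n,u,v,np.round(W[v,u]))
```

```text
scene [(np.int64(-10), np.int64(15)), (np.int64(-5), np.int64(6298)), (np.int64(0), np.int64(145)), (np.int64(5), np.int64(227)), (np.int64(10), np.int64(337)), (np.int64(15), np.int64(580)), (np.int64(20), np.int64(1067)), (np.int64(25), np.int64(404)), (np.int64(30), np.int64(424)), (np.int64(35), np.int64(436)), (np.int64(40), np.int64(462)), (np.int64(45), np.int64(478)), (np.int64(50), np.int64(511)), (np.int64(55), np.int64(392)), (np.int64(60), np.int64(390)), (np.int64(65), np.int64(370)), (np.int64(70), np.int64(639)), (np.int64(75), np.int64(2238)), (np.int64(80), np.int64(507)), (np.int64(85), np.int64(175)), (np.int64(90), np.int64(177)), (np.int64(95), np.int64(176)), (np.int64(100), np.int64(190)), (np.int64(105), np.int64(192)), (np.int64(110), np.int64(215)), (np.int64(115), np.int64(185)), (np.int64(120), np.int64(161)), (np.int64(125), np.int64(149)), (np.int64(130), np.int64(159)), (np.int64(135), np.int64(218)), (np.int64(140), np.int64(223)), (np.int64(145), np.int64(220)), (np.int64(150), np.int64(217)), (np.int64(155), np.int64(196)), (np.int64(160), np.int64(4
[... 2114 characters left out ...]
6 [ 439. -331.   73.] [ 532. -304.] [330. 172.] 3.1 [[363.0, -228.0], [372.0, -399.0], [701.0, -381.0], [692.0, -210.0]]
150 157 67 [ 574. -321.  154.] [ 561. -305.] [ 66. 165.] 3.0 [[524.0, -224.0], [532.0, -389.0], [598.0, -386.0], [590.0, -221.0]]
156 163 242 [ 580. -312.  159.] [ 559. -303.] [ 69. 168.] 3.2 [[520.0, -221.0], [529.0, -389.0], [598.0, -385.0], [589.0, -217.0]]
162 168 54 [ 535. -336.  164.] [ 557. -306.] [ 65. 131.] 3.6 [[521.0, -243.0], [529.0, -374.0], [594.0, -370.0], [586.0, -239.0]]
side 325 127 [411.   6.  14.]
side 355 163 [548. -74.   2.]
side 246 302 [ 465. -584.   42.]
scene 200 230 [433.   6.  26.]
scene 258 222 [567. -63.   4.]
scene 447 305 [ 439. -586.   34.]
```

View pics/sidecrop.png

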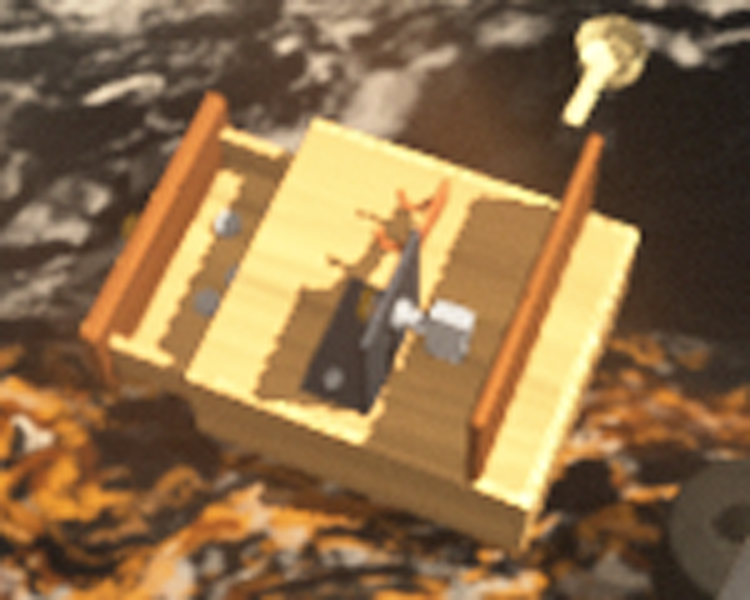

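The crop shows the bolt head at about (450,328), between the plate at (395,300) and the backboard at (540,300). The drawer front runs along (90,330)–(220,100). Next I fit the unit's pose with outliers removed.

```bash
cat >> h.py <<'E'
def to(p,yaw):
    "offset cm / rot deg for TCP p (world mm), tool x at yaw deg, pointing down"
    s=sense();q=s["ee_rot"];R0=R.from_quat([q[1],q[2],q[3],q[0]])
    y=np.radians(yaw);X=np.array([np.cos(y),np.sin(y),0]);Z=np.array([0,0,-1.]);T=R.from_matrix(np.c_[X,np.cross(Z,X),Z])
    print("t",s["time_s"],"at",np.round(s["eef_pos"],1),"F",np.round(s["force"],1),"off",np.round(R0.inv().apply(np.array(p)-s["eef_pos"])/10,2),"rot",np.round((R0.inv()*T).as_rotvec(degrees=True),1))
E
python3 - <<'E'
from h import *
print(np.round(capture("wrist")["mount"],2).tolist())
for n in("scene","side"):
    W=np.load(n+"0.npz")["W"].reshape(-1,3);W=W[~np.isnan(W[:,0])]
    W=W[(W[:,0]>340)&(W[:,0]<650)&(W[:,1]>-420)&(W[:,1]<-190)]
    bins={"top":(77,84),"mid":(30,70),"brd":(90,157)}
    for k,(lo,hi) in bins.items():
        Q=W[(W[:,2]>lo)&(W[:,2]<hi)]
        for a in (2,3,4): 
            pass
        best=None
        for a in np.arange(0,6.1,.25):
            t=np.radians(a);U=Q[:,:2]@np.array([[np.cos(t),-np.sin(t)],[np.sin(t),np.cos(t)]])
            # sharpness of x- and y- histogram
            s=sum((np.histogram(U[:,i],bins=np.arange(-500,900,3))[0].astype(float)**2).sum() for i in(0,1))
            if best is None or s>best[0]:best=(s,a)
        print(n,k,len(Q),"yaw",best[1])
    t=np.radians(2.9);A=np.array([[np.cos(t),-np.sin(t)],[np.sin(t),np.cos(t)]])
    for nm,lo,hi in(("top",76,84),("face",20,70),("brd",100,156),("brdtop",157,162)):
        Q=W[(W[:,2]>lo)&(W[:,2]<hi)];U=Q[:,:2]@A
        print(n,nm,len(U),"x pct",np.round(np.percentile(U[:,0],[1,5,25,50,75,95,99]),1),"y",np.round(np.percentile(U[:,1],[.5,1,2,50,98,99,99.5]),1))
print("unit frame axes rotated by 2.9deg")
E
```

```text
[[-0.0, -0.96, -0.28, 71.4], [1.0, -0.0, 0.0, 0.62], [-0.0, -0.28, 0.96, -68.14], [0.0, 0.0, 0.0, 1.0]]
scene top 1950 yaw 3.0
scene mid 2262 yaw 3.0
scene brd 2384 yaw 3.0
scene top 2355 x pct [415.8 419.2 441.8 472.8 504.6 557.1 571.9] y [-413.1 -412.7 -411.9 -336.4 -248.5 -246.6 -245.2]
scene face 3392 x pct [338.5 350.2 351.6 399.8 453.6 542.3 590.4] y [-414.2 -414.  -413.8 -350.6 -250.7 -249.2 -247.5]
scene brd 2068 x pct [488.3 501.6 508.2 568.2 570.1 571.8 573. ] y [-413.1 -412.6 -410.7 -350.2 -250.3 -247.5 -246.4]
scene brdtop 128 x pct [506.9 507.6 509.2 510.7 571.3 574.1 574.7] y [-408.8 -407.3 -405.1 -356.7 -260.  -258.4 -257.3]
side top 3192 yaw 3.0
side mid 855 yaw 2.5
side brd 556 yaw 2.25
side top 3342 x pct [415.9 422.7 454.3 510.4 553.4 598.2 604.1] y [-415.4 -414.9 -413.7 -333.3 -249.4 -247.6 -246.6]
side face 1487 x pct [354.4 362.6 367.  389.  481.6 604.4 605.6] y [-416.2 -416.1 -415.9 -367.2 -260.4 -258.  -255.5]
side brd 498 x pct [486.1 496.9 513.3 538.6 577.3 577.7 577.8] y [-415.3 -415.1 -414.8 -365.1 -260.2 -255.9 -252.2]
side brdtop 201 x pct [509.8 513.3 571.1 573.3 575.3 576.9 577.4] y [-414.  -413.3 -411.4 -342.1 -251.3 -248.6 -247.6]
unit frame axes rotated by 2.9deg
```

>>> step_arm(plan=[{"offset": [-33.6,-32,0],"rot": [0,0,-19.6],"gripper": 8.5},{"offset": [-33.6,-32,0],"rot": [0,0,-19.6],"gripper": 8.5},{"offset": [-33.6,-32,0],"rot": [0,0,-19.6],"gripper": 8.5},{"offset": [-33.6,-32,0],"rot": [0,0,-19.6],"gripper": 8.5},{"offset": [-33.6,-32,0],"rot": [0,0,-19.6],"gripper": 8.5},{"offset": [-33.6,-32,0],"rot": [0,0,-19.6],"gripper": 8.5},{"offset": [-33.6,-32,0],"rot": [0,0,-19.6],"gripper": 8.5},{"offset": [-33.6,-32,0],"rot": [0,0,-19.6],"gripper": 8.5},{"offset": [-33.6,-32,0],"rot": [0,0,-19.6],"gripper": 8.5},{"offset": [-33.6,-32,0],"rot": [0,0,-19.6],"gripper": 8.5},{"offset": [-33.6,-32,0],"rot": [0,0,-19.6],"gripper": 8.5},{"offset": [-33.6,-32,0],"rot": [0,0,-19.6],"gripper": 8.5}])

```text
time_s: 1.35
eef_pos: [380.5, 100.0, 303.7]
ee_rot: [-0.0, -0.025, 1.0, 0.0]
force: [-1.2, 0.5, 0.0]
grip_width: 0.995
grip_force: 0.0
```

```bash
python3 -c "
from h import *
to([322,-315,220],182.9);print(sense()['joints'])"
```

```text
t 1.35 at [380.5 100.  303.7] F [-1.2  0.5  0. ] off [  7.92 -41.16   8.36] rot [ 0. -0. -0.]
[-4.31711600e-02  1.67958420e-02  1.85135011e+00  2.34550623e-04
  1.27417757e+00 -1.66417731e+00]
```

>>> step_arm(plan=[{"offset": [7.9,-41.2,8.4],"rot": [0,0,0],"gripper": 8.5},{"offset": [7.9,-41.2,8.4],"rot": [0,0,0],"gripper": 8.5},{"offset": [7.9,-41.2,8.4],"rot": [0,0,0],"gripper": 8.5},{"offset": [7.9,-41.2,8.4],"rot": [0,0,0],"gripper": 8.5},{"offset": [7.9,-41.2,8.4],"rot": [0,0,0],"gripper": 8.5},{"offset": [7.9,-41.2,8.4],"rot": [0,0,0],"gripper": 8.5},{"offset": [7.9,-41.2,8.4],"rot": [0,0,0],"gripper": 8.5},{"offset": [7.9,-41.2,8.4],"rot": [0,0,0],"gripper": 8.5},{"offset": [7.9,-41.2,8.4],"rot": [0,0,0],"gripper": 8.5},{"offset": [7.9,-41.2,8.4],"rot": [0,0,0],"gripper": 8.5},{"offset": [7.9,-41.2,8.4],"rot": [0,0,0],"gripper": 8.5}])

```text
time_s: 2.45
eef_pos: [323.3, -314.5, 219.7]
ee_rot: [-0.0, -0.026, 1.0, 0.001]
force: [0.5, 0.1, 0.1]
grip_width: 0.993
grip_force: 0.0
```

```bash
python3 -c "
from h import *
to([322,-315,100],182.9);to([405,-311,100],182.9);print(sense()['joints'])"
```

```text
t 2.45 at [ 323.3 -314.5  219.7] F [0.5 0.1 0.1] off [ 0.13 -0.06 11.97] rot [ 0.1 -0.   0.1]
t 2.45 at [ 323.3 -314.5  219.7] F [0.5 0.1 0.1] off [-8.18 -0.09 11.97] rot [ 0.1 -0.   0.1]
[-1.03241217e+00  2.43612895e-01  1.82733816e+00  2.91047307e-04
  1.07169372e+00 -2.65537073e+00]
```

>>> step_arm(plan=[{"offset": [0,0,4],"rot": [0,0,0],"gripper": 8.5},{"offset": [0,0,8],"rot": [0,0,0],"gripper": 8.5},{"offset": [0,0,12],"rot": [0,0,0],"gripper": 8.5},{"offset": [-1,0,12],"rot": [0,0,0],"gripper": 8.5},{"offset": [-2,0,12],"rot": [0,0,0],"gripper": 8.5},{"offset": [-3,0,12],"rot": [0,0,0],"gripper": 8.5},{"offset": [-3.8,0,12],"rot": [0,0,0],"gripper": 8.5},{"offset": [-4.6,0,12],"rot": [0,0,0],"gripper": 8.5},{"offset": [-5.4,0,12],"rot": [0,0,0],"gripper": 8.5},{"offset": [-6.2,0,12],"rot": [0,0,0],"gripper": 8.5},{"offset": [-7,0,12],"rot": [0,0,0],"gripper": 8.5},{"offset": [-7.7,0,12],"rot": [0,0,0],"gripper": 8.5}])

```text
time_s: 3.65
eef_pos: [400.5, -311.5, 99.9]
ee_rot: [0.0, -0.026, 1.0, -0.0]
force: [-1.7, -0.6, 0.2]
grip_width: 0.995
grip_force: 0.8
```

Run:
```python
from h import *
to([409,-311,100],182.9)
c=capture("scene");W=cloud(c).reshape(-1,3);cv2.imwrite("pics/scene1.png",cv2.resize(c["color"][150:310,220:420],None,fx=4,fy=4,interpolation=cv2.INTER_CUBIC)[:,:,::-1])
W=W[(W[:,0]>340)&(W[:,0]<650)&(W[:,1]>-420)&(W[:,1]<-190)&(W[:,2]>18)&(W[:,2]<35)]
t=np.radians(2.9);U=W[:,:2]@np.array([[np.cos(t),-np.sin(t)],[np.sin(t),np.cos(t)]])-[510.7,-331]
h,e=np.histogram(U[:,0],bins=np.arange(-190,-60,3));print([(int(a),int(b)) for a,b in zip(e,h)])
```

```text
t 3.65 at [ 400.5 -311.5   99.9] F [-1.7 -0.6  0.2] off [-0.86  0.01 -0.01] rot [-0.  0.  0.]
[(-190, 0), (-187, 0), (-184, 0), (-181, 0), (-178, 0), (-175, 0), (-172, 0), (-169, 0), (-166, 0), (-163, 0), (-160, 0), (-157, 0), (-154, 0), (-151, 0), (-148, 0), (-145, 0), (-142, 0), (-139, 0), (-136, 0), (-133, 0), (-130, 1), (-127, 0), (-124, 0), (-121, 4), (-118, 285), (-115, 102), (-112, 2), (-109, 6), (-106, 0), (-103, 0), (-100, 0), (-97, 20), (-94, 6), (-91, 4), (-88, 9), (-85, 10), (-82, 3), (-79, 5), (-76, 0), (-73, 7), (-70, 4), (-67, 4), (-64, 6)]
```

View pics/scene1.png

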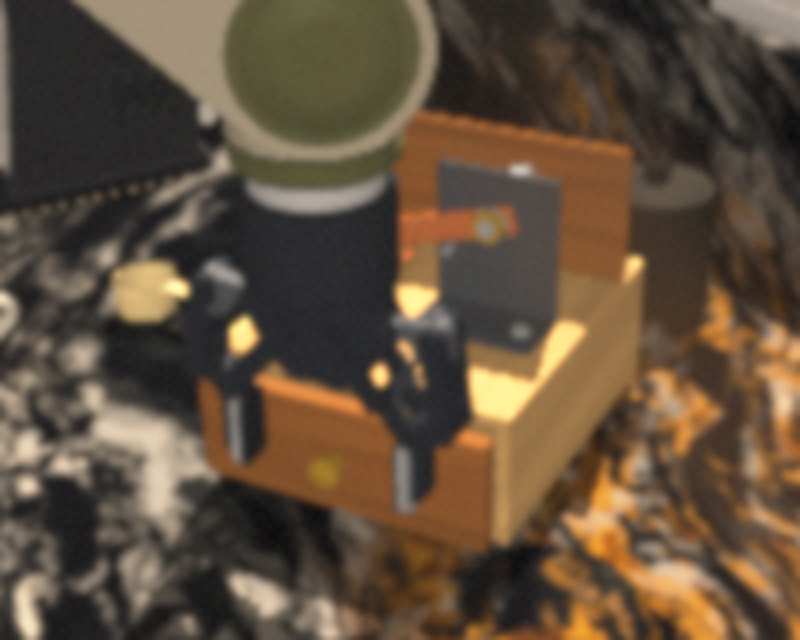

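The picture shows both fingers pressing the face on either side of the knob (knob at 325,470). The face is about 9 mm from home, so I go on slowly.

>>> step_arm(plan=[{"offset": [-0.4,0,0],"rot": [0,0,0],"gripper": 8.5},{"offset": [-0.6,0,0],"rot": [0,0,0],"gripper": 8.5},{"offset": [-0.7,0,0],"rot": [0,0,0],"gripper": 8.5},{"offset": [-0.8,0,0],"rot": [0,0,0],"gripper": 8.5},{"offset": [-0.85,0,0],"rot": [0,0,0],"gripper": 8.5}])

```text
time_s: 4.2
eef_pos: [408.2, -311.0, 99.8]
ee_rot: [-0.0, -0.026, 1.0, 0.0]
force: [-1.5, -0.7, -0.3]
grip_width: 0.997
grip_force: 0.8
```

>>> step_arm(plan=[{"offset": [-0.1,0,0],"rot": [0,0,0],"gripper": 8.5},{"offset": [-0.15,0,0],"rot": [0,0,0],"gripper": 8.5},{"offset": [-0.2,0,0],"rot": [0,0,0],"gripper": 8.5}])

```text
time_s: 4.5
eef_pos: [409.4, -311.0, 99.8]
ee_rot: [-0.001, -0.025, 1.0, 0.001]
force: [-13.4, -1.3, 3.3]
grip_width: 0.992
grip_force: 6.3
```

>>> step_arm(plan=[{"offset": [-0.03,0,0],"rot": [0,0,0],"gripper": 8.5},{"offset": [-0.03,0,0],"rot": [0,0,0],"gripper": 8.5},{"offset": [-0.03,0,0],"rot": [0,0,0],"gripper": 8.5},{"offset": [1,0,0],"rot": [0,0,0],"gripper": 8.5},{"offset": [3,0,0],"rot": [0,0,0],"gripper": 8.5},{"offset": [3,0,-5],"rot": [0,0,0],"gripper": 8.5},{"offset": [3,0,-10],"rot": [0,0,0],"gripper": 8.5},{"offset": [3,0,-15],"rot": [0,0,0],"gripper": 8.5},{"offset": [3,0,-17],"rot": [0,0,0],"gripper": 8.5},{"offset": [3,0,-17],"rot": [0,0,0],"gripper": 8.5}])

```text
time_s: 5.5
eef_pos: [380.7, -313.1, 273.0]
ee_rot: [0.002, -0.026, 1.0, -0.003]
force: [0.9, -0.0, -1.7]
grip_width: 0.991
grip_force: 0.0
```

Run:
```python
from h import *
to([559.5,-338,270],182.9)
t=np.radians(2.9);A=np.array([[np.cos(t),-np.sin(t)],[np.sin(t),np.cos(t)]])
for n in("scene","side"):
    c=capture(n);W=cloud(c).reshape(-1,3)
    W=W[(W[:,0]>340)&(W[:,0]<650)&(W[:,1]>-420)&(W[:,1]<-190)]
    U=np.c_[W[:,:2]@A-[510.7,-331],W[:,2]]
    g=lambda a:np.round(np.percentile(a,[2,10,50,90,98]),1)
    m=(U[:,2]>18)&(U[:,2]<70)&(U[:,0]<-97);print(n,"face x",m.sum(),g(U[m,0]) if m.any() else "")
    m=(U[:,2]>76)&(U[:,2]<84);print("top",g(U[m,0]),g(U[m,1]))
    m=(U[:,2]>150)&(U[:,2]<169)&(U[:,0]<20)&(U[:,0]>-20);print("plate",m.sum(),g(U[m,0]),g(U[m,1]),g(U[m,2]))
    m=(U[:,2]>118)&(U[:,2]<156)&(U[:,0]<46)&(U[:,0]>16);print("head",m.sum(),g(U[m,0]),g(U[m,1]),g(U[m,2])) if m.any() else 0
```

```text
t 5.5 at [ 380.7 -313.1  273. ] F [ 0.9 -0.  -1.7] off [-17.73  -3.41   0.39] rot [-0.3  0.2  0.1]
scene face x 1556 [-120.2 -108.2 -106.9 -105.4 -104. ]
top [-94.4 -86.5 -38.6  26.3  58.6] [-80.7 -71.4  -5.4  67.1  82.5]
plate 176 [-4.1 -3.1 -1.6  0.4  1.5] [-66.5 -60.9 -33.9  -5.5   1.4] [150.4 151.6 156.6 161.2 161.8]
head 7 [32.2 33.6 36.3 37.8 38.1] [-35.2 -35.  -33.1 -26.3 -25.4] [145.9 145.9 146.6 148.2 148.3]
side face x 36 [-120.4 -120.  -104.4  -97.9  -97.3]
top [-92.6 -80.   -0.5  80.   91.8] [-83.  -72.8  -3.1  67.7  81.3]
plate 83 [-1.7 -1.2  1.8  2.9  3.1] [-68.5 -64.9 -36.8  -8.2  -1.4] [150.4 153.4 162.4 165.  165.6]
head 100 [17.  21.8 30.6 39.6 40.8] [-43.4 -42.2 -37.5 -28.8 -25.6] [125.4 128.4 141.6 149.6 150.7]
```

>>> step_arm(plan=[{"offset": [-5,-1,0.3],"rot": [-0.3,0.2,0.1],"gripper": 8.5},{"offset": [-10,-2,0.3],"rot": [-0.3,0.2,0.1],"gripper": 8.5},{"offset": [-14,-3,0.3],"rot": [-0.3,0.2,0.1],"gripper": 8.5},{"offset": [-17.7,-3.4,0.3],"rot": [-0.3,0.2,0.1],"gripper": 8.5},{"offset": [-17.7,-3.4,0.3],"rot": [-0.3,0.2,0.1],"gripper": 8.5},{"offset": [-17.7,-3.4,0.3],"rot": [-0.3,0.2,0.1],"gripper": 8.5}])

```text
time_s: 6.2
eef_pos: [558.7, -337.1, 264.3]
ee_rot: [-0.003, -0.025, 1.0, 0.004]
force: [-0.9, 0.0, -0.4]
grip_width: 0.995
grip_force: 0.0
```

Run:
```python
from h import *
to([559.5,-338,187],182.9)
c=capture("wrist");cv2.imwrite("pics/w1.png",c["color"][:,:,::-1])
```

```text
t 6.2 at [ 558.7 -337.1  264.3] F [-0.9  0.  -0.4] off [-0.12 -0.16  7.73] rot [ 0.5 -0.4 -0. ]
```

View pics/w1.png

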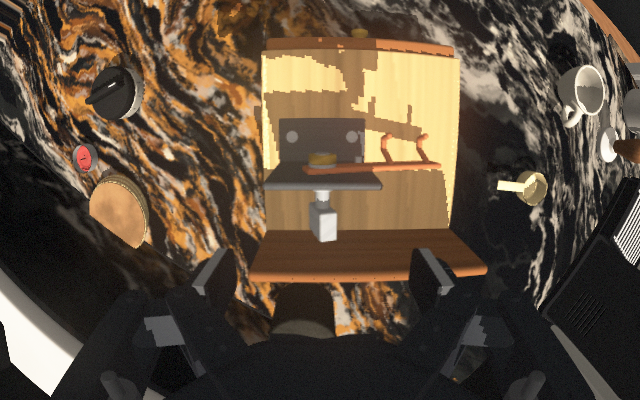

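The wrist view shows the head at about (322,220), centred between the fingers (215 and 430, midpoint about 322). I descend.

>>> step_arm(plan=[{"offset": [-0.1,-0.1,2],"rot": [0.5,-0.4,0],"gripper": 8.5},{"offset": [-0.1,-0.1,3.5],"rot": [0.5,-0.4,0],"gripper": 8.5},{"offset": [-0.1,-0.1,5],"rot": [0.5,-0.4,0],"gripper": 8.5},{"offset": [-0.1,-0.1,6.5],"rot": [0.5,-0.4,0],"gripper": 8.5},{"offset": [-0.1,-0.1,7.7],"rot": [0.5,-0.4,0],"gripper": 8.5},{"offset": [-0.1,-0.1,7.7],"rot": [0.5,-0.4,0],"gripper": 8.5},{"offset": [-0.1,-0.1,7.7],"rot": [0.5,-0.4,0],"gripper": 8.5}])

```text
time_s: 6.95
eef_pos: [559.3, -338.1, 190.4]
ee_rot: [0.002, -0.025, 1.0, -0.002]
force: [-0.5, 0.0, 0.4]
grip_width: 0.995
grip_force: 0.0
```

Run:
```python
from h import *
to([559.5,-338,187],182.9)
```

```text
t 6.95 at [ 559.3 -338.1  190.4] F [-0.5  0.   0.4] off [-0.02  0.02  0.34] rot [-0.2  0.2 -0.1]
```

>>> step_arm(plan=[{"offset": [0,0,0.2],"rot": [-0.2,0.2,-0.1],"gripper": 4},{"offset": [0,0,0.2],"rot": [-0.2,0.2,-0.1],"gripper": 3},{"offset": [0,0,0.2],"rot": [-0.2,0.2,-0.1],"gripper": 2.2},{"offset": [0,0,0.2],"rot": [-0.2,0.2,-0.1],"gripper": 1.5},{"offset": [0,0,0.2],"rot": [-0.2,0.2,-0.1],"gripper": 0.6},{"offset": [0,0,0.2],"rot": [-0.2,0.2,-0.1],"gripper": 0.6},{"offset": [0,0,0.2],"rot": [-0.2,0.2,-0.1],"gripper": 0.6},{"offset": [0,0,0.2],"rot": [-0.2,0.2,-0.1],"gripper": 0.6},{"offset": [0,0,0.2],"rot": [-0.2,0.2,-0.1],"gripper": 0.6},{"offset": [0,0,0.2],"rot": [-0.2,0.2,-0.1],"gripper": 0.6}], squeeze=40)

```text
time_s: 7.95
eef_pos: [559.9, -336.6, 188.5]
ee_rot: [0.0, -0.026, 1.0, 0.001]
force: [-1.7, 7.8, 5.6]
grip_width: 0.139
grip_force: 41.9
```

Run:
```python
from h import *
to([559.5,-338,187],182.9);s=sense();print(s["grip_width"],s["grip_force"],s["wrist_torque"])
c=capture("wrist");cv2.imwrite("pics/w2.png",c["color"][:,:,::-1])
c=capture("scene");cv2.imwrite("pics/s2.png",cv2.resize(c["color"][170:270,280:400],None,fx=5,fy=5,interpolation=cv2.INTER_CUBIC)[:,:,::-1])
```

```text
t 7.95 at [ 559.9 -336.6  188.5] F [-1.7  7.8  5.6] off [ 0.04 -0.13  0.15] rot [0.1 0.  0.1]
0.1386070749232636 41.85478985309601 [ 1.20181387  0.18643651 -0.12942477]
```

View pics/w2.png

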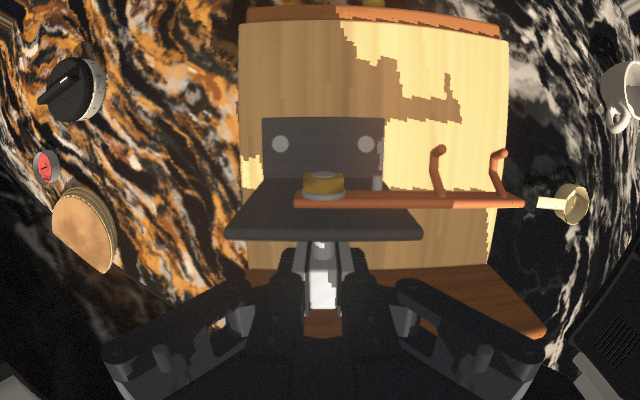

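View pics/s2.png

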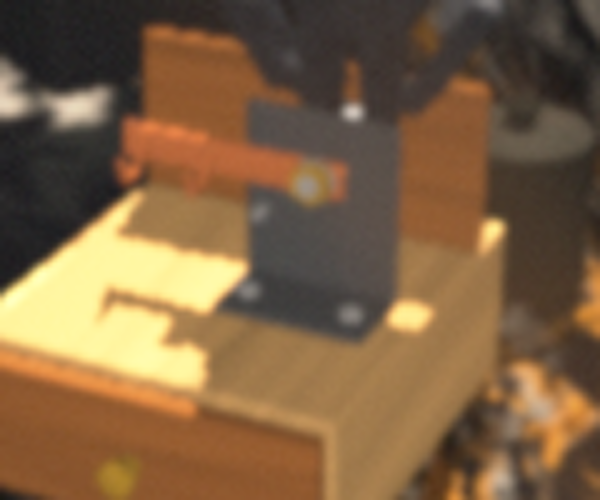

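The wrist view shows the head (322,280) clamped between the pads, and the scene view shows the copper arm level with nothing touching it. The opening of 11.8 mm matches the head's 12 mm upright width. I hold briefly, then hand in.

>>> step_arm(plan=[{"offset": [0,0,0],"rot": [0,0,0],"gripper": 0.6},{"offset": [0,0,0],"rot": [0,0,0],"gripper": 0.6},{"offset": [0,0,0],"rot": [0,0,0],"gripper": 0.6},{"offset": [0,0,0],"rot": [0,0,0],"gripper": 0.6},{"offset": [0,0,0],"rot": [0,0,0],"gripper": 0.6},{"offset": [0,0,0],"rot": [0,0,0],"gripper": 0.6},{"offset": [0,0,0],"rot": [0,0,0],"gripper": 0.6},{"offset": [0,0,0],"rot": [0,0,0],"gripper": 0.6}])

```text
time_s: 8.85
eef_pos: [559.9, -336.6, 188.5]
ee_rot: [0.0, -0.026, 1.0, 0.001]
force: [-1.7, 7.3, 5.4]
grip_width: 0.134
grip_force: 41.9
```

Run:
```python
from h import *
s=sense();print(s["grip_width"],s["grip_force"],s["force"],s["eef_pos"])
assert s["grip_force"]>20 and .12<s["grip_width"]<.16
print(finish_job())
```

```text
0.1342664693719826 41.854392886161804 [-1.69532419  7.30578976  5.41409581] [ 559.8738273  -336.62397876  188.50994366]
the job is handed in; nothing more can be done
None
```

I handed the job in with the drawer fully home, the bolt head gripped upright at about 42 N, the copper arm level with nothing seen touching it, and the cup, timer and scoop not touched; no verdict came back.

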